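Test a return spring and sort it

ROBOT

A 6-joint arm with a two-finger parallel gripper is mounted at the origin on the work surface. World frame = base frame: x ahead of the robot, y to its left, z up, the work surface at z = 0. Lengths are in mm, angles in rad, forces in N, time in s.
With the tool pointing down it reaches from about 275 to 750 mm from the base axis. Payload 10.2 kg.
Tool frame: the origin (TCP) lies midway between the tips of the shut fingers; the grasp point (between the pads) lies grasp_offset behind it (grasp_offset is the distance from the TCP to the grasp point, in mm); x points along the fingers, z is the direction in which the jaws open and shut, and the axes are right-handed (so a half turn about x gives the same grasp; the last joint's range is limited). The gripper opens to 85 mm and grips with 20 to 120 N. Pads are 22 mm wide; open, the fingers measure 114 mm over their backs; the gripper's body (76 mm by 85 mm) begins 54 mm behind the grasp point. The pads swing forward as they close: fully open they stand 13 mm farther back than shut.
Start: joints at [0.949, 0.313, 1.498, -0, 1.331, -0.223], TCP at [203.877, 483.803, 231.294] pointing down, gripper open.
Joint ranges: [-2.94, 2.94], [-0.97, 2.17], [0.19, 2.56], [-1.23, 4.37], [0.02, 3.11], [-2.88, 2.88]. Speed limits (rad/s): [2.39, 2.39, 3.01, 3.14, 3.14, 3.14].

INTERFACE

Orientations are given as a unit quaternion [w, x, y, z].
In Python, from rig import sense, capture, calibration, finish_job, grasp_offset gives the robot as it stands.
- The arm moves only by the shell command python3 -m jog 'ROWS' [FORCE]. ROWS is JSON, a list of rows, each an object with "linear": the shift along the tool's x, y, z scaled (see below), a list of three; "rotation": the turn, a rotation vector about the tool's x, y, z scaled (see below), a list of three; "grip": the finger opening in mm, from 0 to 85.4. A call has 1 to 20 rows; each row is the pose to reach, as a shift and turn from the pose measured when the call began, along the tool's axes at that moment; what a row does not reach only later rows make up. The controller multiplies each number of a shift by 0.3 m and each number of a turn by 0.5 rad. A row lasts 1/12 s, in which the tool goes at most 41.7 mm and 7.16 degrees, less where a joint would pass 70% of its speed; a pose out of reach is approached as far as the arm can. A call with a number of a shift or a turn outside -1 to 1 is refused whole. A call with a gripper value outside its range is refused whole. The fingers move at their own pace and stop on an object; FORCE is the grip in N (left out, the last holds). Time passes only in rows, so rows that repeat a pose let the fingers close. It gives the time, the measured TCP pose, the force and the opening at its end, in the units of the state.
- sense(): the state, without advancing time (a new reading comes with each control period).
- capture(name): name is "side" or "top" or "wrist"; returns (picture, depth): 384x512x3 uint8, red, green, blue; 384x512 float32, mm along the optical axis (not along the pixel's ray), 0 where there is no reading.
- calibration(name): a dict with "intrinsics" (3x3 intrinsics, pixels), "dist" ([k1, k2, p1, p2, k3] as OpenCV has them; the pictures are not rectified), "world_from_camera" (4x4, takes a point from camera to world coordinates). Camera axes: x right, y up, looking along -z (the intrinsics and any distortion apply to the point x, -y, -z); pixel columns grow to the right and rows downward; lengths in mm; the calibration is good to about 2 mm. A picture is of the moment at which its call begins: read the wrist's pose just before it. calibration takes no time and is no camera call; for the wrist camera it gives the pose at the moment of the call.
- finish_job(): hands the job in, once; it reports no verdict.
The state is a dict: "time_s": time; "joints": joint angles; "dq": joint speeds; "tau": joint torques, N m; "eef_pos": TCP position; "ee_rot": TCP orientation; "force": force on the tool from outside, world axes, zero at the start; "wrist_torque": the same for the moment, N m; "grip_width": opening from 0.0 (shut) to 1.0 (fully open).
Only numpy, scipy, OpenCV 4.12 (cv2) and the standard library are available. Lean on these libraries where they do the work, as an engineer would, in place of code of your own. Each camera call takes 0.05 s, during which the arm holds its last target.

TASK

Test the return-spring unit on the spring tester: stand it in the tester's round seat, let go of it, and press its cap straight down with the test load of 15 N for a second, never more than 25 N. If the top of the cap then stays above the reference blade the spring is good, so stand it upright in the round steel dish; if it sinks below the blade it is weak, so stand it upright in the square steel scrap box. Leave the other things on the bench alone.

Things in the scene. Friction and masses are not known exactly. Their poses are not given: they have to be found in the camera images.
- spring_mid (a point): Spring unit, loose: upright dark steel sleeve, 30 mm diameter, 44 mm tall (grip here); above it bare coil 28 mm tall, on top a bright steel cap disc 27 mm in diameter, 4 mm thick; 76 mm tall in all when free, about 140 g. This point: on its axis, 38 mm above its foot, fixed to the sleeve; z up the axis. Good and weak units look alike and are equally tall when free.
- cap_top (a point): Centre of the top face of the unit's cap; 38 mm above spring_mid when free, and goes down with the cap as it is pressed. The spring's rate is not known: somewhere between 0.8 and 2.5 N/mm. After 13 mm (stiffest) to 21 mm (softest) of travel it is coil-bound and goes hard.
- cap: The moving cap of the spring unit; origin on the unit's axis, at the unit's foot when free. Press the cap with the shut fingertips, do not grip by it.
- seat (a point): Spring tester, fixed: aluminium plate 130 x 130 x 22 mm with a round, chamfered blind seat in its middle, 33 mm wide, 8 mm deep. This point: centre of the seat floor, 14 mm above the bench; axes of the plate, x towards a steel post (12 mm thick, top 92 mm above the bench) 52 mm from the seat axis that carries the reference blade. Both y sides are clear for fingers.
- mark (a point): Tip of the reference blade: flat dark steel, 2 mm thick, 22 mm wide, level, clamped to the post, tip 24 mm from the seat axis. This point: mid-thickness, 64.5 mm above the seat floor. Under 15 N the top of a good unit's cap stands 2 to 5 mm above this height, that of a weak one 2 to 5 mm below.
- scrap: Square open steel scrap box, fixed, 120 x 120 mm outside, 35 mm high, walls and floor 4 mm; origin under its centre, on the bench. It and the dish may change places.
- dish: Round open steel dish for good springs, fixed, 120 mm across the rim, 112 mm at the foot, 30 mm high, wall 3 mm, floor 4 mm; origin under its centre, on the bench.
- jar: Bystander: small glass jar, 24 mm diameter, 40 mm high, 60 to 70 mm from the spring unit on its left as the robot sees it.
- capacitor: Bystander: black capacitor can, 18 mm diameter, 29 mm high, 60 to 70 mm from the spring unit on its right as the robot sees it.
- flux: Bystander: white flux bottle, 40 mm diameter, 85 mm high.
- tin: Bystander: solvent tin, 74 mm diameter, 80 mm high.
- spool: Bystander: solder spool, 52 mm diameter, 38 mm high.
- board: Bystander: circuit board on a carrier, 65 x 100 mm, 16 mm high.
- driver: Bystander: screwdriver lying on the bench.
- brush: Bystander: cleaning brush lying on the bench near the robot.
There are look-alikes about, which are no part of the job. Leave any orange, pink or purple look-alike of the part that bears seat alone.

How it is judged (in metres and radians):
On the way, in this order (a step that is already met when the one before it is completed fails the run):
1. the spring unit stands fully down in the tester's seat, let go (horizontal distance between spring_mid and seat below 0.004 m and z of spring_mid in the frame of seat below 0.041 m and angle between spring_mid's own z axis and vertical below 0.1 rad and contact force between spring and the fingers below 0.3 N), for 0.1 s.
2. the cap of the seated unit is pressed down with 15 N, give or take 3 N, held for 0.7 s (horizontal distance between spring_mid and seat below 0.004 m and z of spring_mid in the frame of seat below 0.041 m and angle between spring_mid's own z axis and vertical below 0.1 rad and contact force between cap and anything else between 12 and 18 N and z of cap_top in the frame of spring_mid below 0.034 m), for 0.7 s.
At the end, for the whole second after the job is handed in: The unit stands upright (within 0.1 rad), at rest, on the floor of the round dish if it is good (cap above the blade under test load) or of the square scrap box if weak (cap below). Good or weak is a hidden inner state of the unit (core), found only by the test (((x of core_c0 in the frame of spring_mid above -0.0024 m and horizontal distance between spring_mid and dish below 0.045 m) or (x of core_c0 in the frame of spring_mid below -0.0012 m and x of spring_mid in the frame of scrap between -0.05 and 0.05 m and y of spring_mid in the frame of scrap between -0.05 and 0.05 m)) and height (world z) of spring_mid below 0.046 m and linear speed of cap below 0.02 m/s and angle between spring_mid's own z axis and vertical below 0.1 rad); the robot touches nothing.
It fails at once if the cap is loaded with more than 25 N (contact force between cap and anything else above 25 N).
It fails at once if a bystander is moved more than 30 mm (distance of any of jar, capacitor, flux, tin, spool, board, driver, brush from where it was at the start of the episode above 0.03 m).
It also fails if it takes over 72 s, if anything falls off the work surface, if the arm or the gripper's body presses on something with over 40 N, if the wrist force passes 120 N, or if a joint passes its speed limit or range.

## Working session

There is one attempt and no reset: what is moved stays moved. The work goes in short steps, Python scripts to look and compute and a shell command to move; the robot and the scene stay as the last step left them, time stands still between calls to the robot, and variables do not carry over. Pictures are saved under pics/ and viewed, and the job is handed in when it is done.

```bash
ls; mkdir -p pics; python3 - <<'E'
from rig import sense,capture,calibration,grasp_offset
import cv2,numpy as np
s=sense();print(s,grasp_offset)
for n in("side","top","wrist"):
    c=calibration(n);p,d=capture(n)
    cv2.imwrite(f"pics/{n}0.png",cv2.cvtColor(p,cv2.COLOR_RGB2BGR));np.savez(f"pics/{n}0.npz",p=p,d=d,K=c["intrinsics"],dist=c["dist"],T=c["world_from_camera"])
    print(n,np.round(c["intrinsics"],1).tolist(),c["dist"],np.round(c["world_from_camera"],3).tolist())
E
```

```text
pics
{'time_s': 0.0, 'joints': array([ 9.48592672e-01,  3.13468649e-01,  1.49843319e+00, -1.04361786e-06,
        1.33099320e+00, -2.23400348e-01]), 'dq': array([-0.00089906,  0.00048988, -0.00175237,  0.00125272, -0.0008198 ,
        0.00012805]), 'tau': array([-8.59281117e-04, -4.12264037e+01, -2.59742332e+01, -1.88239810e-04,
        4.08020351e-03, -5.91298743e-06]), 'eef_pos': array([203.7260277 , 483.58533338, 230.72699634]), 'ee_rot': array([ 0.58870351, -0.39121485,  0.5895643 ,  0.39088753]), 'force': array([-0.30344501, -0.43901445,  1.48171024]), 'wrist_torque': array([ 0.0124387 ,  0.01847956, -0.02230364]), 'grip_width': 0.9941666161608078} 18.700000000000003
side [[352.1, 0.0, 252.5], [0.0, 352.1, 198.1], [0.0, 0.0, 1.0]] [0.0316411 0.        0.        0.        0.       ] [[0.687, 0.36, -0.631, -169.238], [-0.726, 0.37, -0.58, -549.019], [0.025, 0.856, 0.516, 603.663], [0.0, 0.0, 0.0, 1.0]]
top [[405.4, 0.0, 252.7], [0.0, 405.4, 193.9], [0.0, 0.0, 1.0]] [-0.08610762  0.          0.          0.          0.        ] [[-0.004, 0.994, -0.106, 365.011], [-1.0, -0.004, 0.005, 55.284], [0.005, 0.106, 0.994, 1391.735], [0.0, 0.0, 0.0, 1.0]]
wrist [[293.5, 0.0, 250.6], [0.0, 293.5, 189.6], [0.0, 0.0, 1.0]] [-0.05207692  0.          0.          0.          0.        ] [[0.387, -0.882, -0.269, 135.583], [0.922, 0.369, 0.114, 511.402], [-0.002, -0.292, 0.956, 373.676], [0.0, 0.0, 0.0, 1.0]]
```

View pics/top0.png

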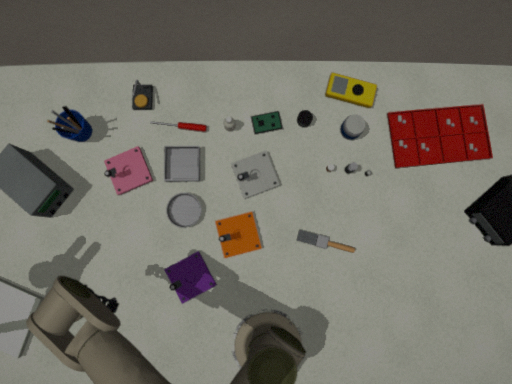

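View pics/side0.png

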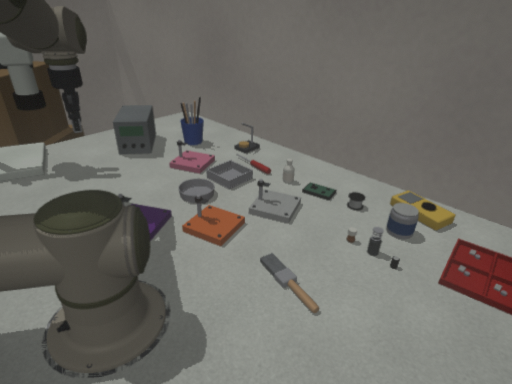

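View pics/wrist0.png

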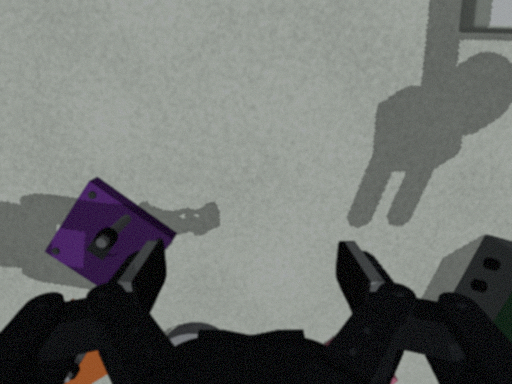

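The grey aluminium tester is at top-view (256,175). The pink (129,170), orange (239,235) and purple (190,277) ones are the look-alikes to leave alone. The spring unit looks to be at (353,168), with the jar at (331,168) and the capacitor at (368,173). I'll confirm this in enlarged crops.

```bash
cat > h.py <<'E'
import cv2,numpy as np
from rig import sense,capture,calibration
from scipy.spatial.transform import Rotation as R
class V:
    def __init__(s,n=None,f=None,save=None):
        if f:
            z=np.load(f);s.p,s.d,s.K,s.dist,s.T=[z[k] for k in("p","d","K","dist","T")]
        else:
            c=calibration(n);s.p,s.d=capture(n);s.K,s.dist,s.T=[np.array(c[k],float) for k in("intrinsics","dist","world_from_camera")]
            if save: np.savez(f"pics/{save}.npz",p=s.p,d=s.d,K=s.K,dist=s.dist,T=s.T);cv2.imwrite(f"pics/{save}.png",s.p[:,:,::-1])
    def rays(s,uv):
        q=cv2.undistortPoints(np.array(uv,float).reshape(-1,1,2),s.K,s.dist).reshape(-1,2)
        return np.c_[q[:,0],-q[:,1],-np.ones(len(q))]@s.T[:3,:3].T
    def plane(s,uv,z):
        r=s.rays(uv);o=s.T[:3,3];return o+r*((z-o[2])/r[:,2])[:,None]
    def depth(s,uv):
        uv=np.array(uv,float).reshape(-1,2);r=s.rays(uv)
        return s.T[:3,3]+r*np.array([s.d[int(round(v)),int(round(u))] for u,v in uv])[:,None]
    def cloud(s):
        h,w=s.d.shape;u,v=np.meshgrid(np.arange(w),np.arange(h))
        r=s.rays(np.c_[u.ravel(),v.ravel()]);P=s.T[:3,3]+r*s.d.reshape(-1,1);P[s.d.ravel()==0]=np.nan;return P.reshape(h,w,3)
    def proj(s,P):
        P=np.atleast_2d(P);c=(P-s.T[:3,3])@s.T[:3,:3]*[1,-1,-1]
        return cv2.projectPoints(c,np.zeros(3),np.zeros(3),s.K,s.dist)[0].reshape(-1,2)
    def crop(s,x0,y0,x1,y1,k,name):
        cv2.imwrite(f"pics/{name}.png",cv2.resize(np.ascontiguousarray(s.p[y0:y1,x0:x1,::-1]),None,fx=k,fy=k,interpolation=cv2.INTER_CUBIC))
def goto(pos,Rt=None):
    """shift in tool axes, scaled; rotation vector scaled"""
    st=sense();w,x,y,z=st["ee_rot"];Rc=R.from_quat([x,y,z,w])
    l=Rc.inv().apply(np.array(pos)-st["eef_pos"])/300
    rv=(Rc.inv()*Rt).as_rotvec()/.5 if Rt is not None else np.zeros(3)
    return l,rv
def down(a):
    """tool x down, tool z (jaw) horizontal at angle a"""
    x=np.array([0,0,-1.]);z=np.array([np.cos(a),np.sin(a),0]);return R.from_matrix(np.c_[x,np.cross(z,x),z])
E
python3 - <<'E'
from h import *
t=V(f="pics/top0.npz");s=V(f="pics/side0.npz")
a=cv2.resize(t.p[130:210,310:390],None,fx=5,fy=5);b=cv2.resize(s.p[210:290,330:410],None,fx=5,fy=5)
cv2.imwrite("pics/c1.png",np.hstack([a,b])[:,:,::-1])
a=cv2.resize(t.p[130:230,150:290],None,fx=4,fy=4);cv2.imwrite("pics/c2.png",a[:,:,::-1])
for n,uv in dict(tester=(262,180),spring=(353,168),jar=(331,168),cap=(368,173),box=(182,164),dish=(185,210)).items():print(n,t.plane([uv],10)[0].round(),t.depth([uv])[0].round())
E
```

```text
tester [560.  16.  10.] [559.  16.  19.]
spring [ 602. -301.   10.] [ 591. -284.   74.]
jar [ 602. -224.   10.] [ 597. -219.   36.]
cap [ 584. -353.   10.] [ 581. -347.   31.]
box [617. 292.  10.] [619. 294.   3.]
dish [458. 280.  10.] [459. 281.   0.]
```

View pics/c1.png

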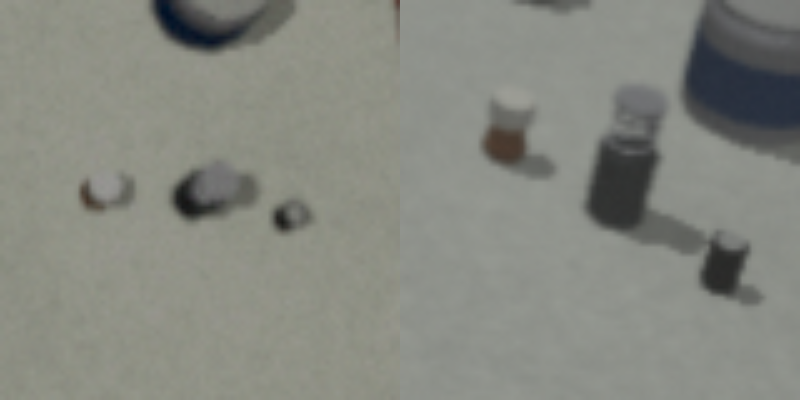

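View pics/c2.png

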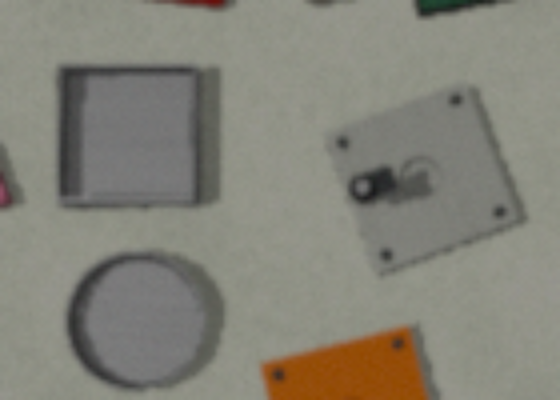

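Confirmed: in the crop the spring unit (dark sleeve, bare coil, bright cap) stands between the jar and the capacitor. The grey tester has its post towards +y. Moving on to the spring for a close look.

```bash
python3 - <<'E'
from h import *
st=sense();w,x,y,z=st["ee_rot"];M=R.from_quat([x,y,z,w]).as_matrix();print(M.round(3),np.degrees(np.arctan2(M[1,2],M[0,2])))
T=calibration("wrist")["world_from_camera"];print("cam in tool",(M.T@(np.array(T)[:3,3]-st["eef_pos"])).round(1))
for a in(0,np.pi):
  l,r=goto([590,-284,230],down(a));print(a,l.round(3),r.round(3))
E
```

```text
[[-0.001 -0.922  0.388]
 [-0.001  0.388  0.922]
 [-1.     0.    -0.001]] 67.15067672334143
cam in tool [-142.8   73.6   -1. ]
0 [ 0.004 -2.18  -1.858] [ 2.344e+00 -2.000e-03  1.000e-03]
3.141592653589793 [ 0.004 -2.18  -1.858] [-3.939e+00 -1.000e-03 -2.000e-03]
```

```bash
python3 - <<'E'
from h import *
l,r=goto([570,0,260],down(0.35));print(l.round(3),r.round(3))
E
```

```text
[-0.096 -1.751 -1.012] [ 1.644 -0.002  0.   ]
```

```bash
python3 -m jog '[{"linear":[-0.1,-0.88,-0.5],"rotation":[0.82,0,0],"grip":60},{"linear":[-0.1,-0.88,-0.5],"rotation":[0.82,0,0],"grip":60},{"linear":[-0.1,-0.88,-0.5],"rotation":[0.82,0,0],"grip":60},{"linear":[-0.1,-0.88,-0.5],"rotation":[0.82,0,0],"grip":60},{"linear":[-0.1,-0.88,-0.5],"rotation":[0.82,0,0],"grip":60},{"linear":[-0.1,-0.88,-0.5],"rotation":[0.82,0,0],"grip":60},{"linear":[-0.1,-0.88,-0.5],"rotation":[0.82,0,0],"grip":60},{"linear":[-0.1,-0.88,-0.5],"rotation":[0.82,0,0],"grip":60},{"linear":[-0.1,-0.88,-0.5],"rotation":[0.82,0,0],"grip":60},{"linear":[-0.1,-0.88,-0.5],"rotation":[0.82,0,0],"grip":60}]' 40; python3 - <<'E'
from h import *
l,r=goto([570,0,260],down(0.35));print(l.round(3),r.round(3))
E
```

```text
time_s: 0.98
eef_pos: [388.8, 242.7, 260.8]
ee_rot: [0.656, -0.262, 0.657, 0.262]
force: [0.1, 0.6, 0.4]
grip_width: 0.699
[ 0.002 -1.002 -0.12 ] [ 0.821 -0.003 -0.   ]
```

```bash
python3 -m jog '[{"linear":[0,-1,-0.12],"rotation":[0.82,0,0],"grip":60},{"linear":[0,-1,-0.12],"rotation":[0.82,0,0],"grip":60},{"linear":[0,-1,-0.12],"rotation":[0.82,0,0],"grip":60},{"linear":[0,-1,-0.12],"rotation":[0.82,0,0],"grip":60},{"linear":[0,-1,-0.12],"rotation":[0.82,0,0],"grip":60},{"linear":[0,-1,-0.12],"rotation":[0.82,0,0],"grip":60},{"linear":[0,-1,-0.12],"rotation":[0.82,0,0],"grip":60},{"linear":[0,-1,-0.12],"rotation":[0.82,0,0],"grip":60},{"linear":[0,-1,-0.12],"rotation":[0.82,0,0],"grip":60},{"linear":[0,-1,-0.12],"rotation":[0.82,0,0],"grip":60},{"linear":[0,-1,-0.12],"rotation":[0.82,0,0],"grip":60}]'; python3 - <<'E'
from h import *
v=V("wrist",save="w1")
E
```

```text
time_s: 1.9
eef_pos: [568.8, 2.6, 260.8]
ee_rot: [0.696, -0.124, 0.697, 0.124]
force: [-0.1, -0.2, 0.3]
grip_width: 0.702
```

View pics/w1.png

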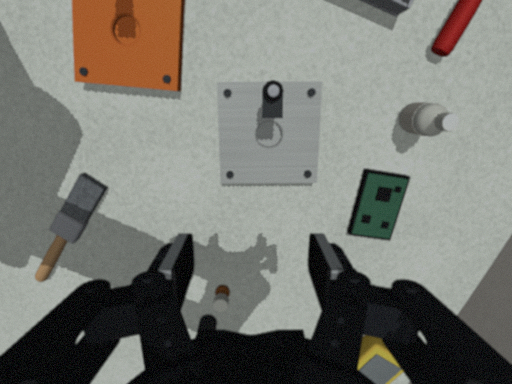

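The wrist view shows the plate at (218–322, 82–185), the seat ring at about (270,134) and the post top at (273,92). I'll measure the plate and seat.

```bash
python3 - <<'E'
from h import *
v=V(f="pics/w1.npz");P=v.cloud()
m=((P[...,2]>15)&(P[...,2]<30)).astype(np.uint8);m[:,:205]=0;m[:,335:]=0;m[210:]=0
m=cv2.morphologyEx(m,cv2.MORPH_OPEN,np.ones((3,3)))
c=max(cv2.findContours(m,0,2)[0],key=cv2.contourArea)
print(np.nanmedian(P[...,2][m>0]))
W=v.plane(c.reshape(-1,2),22)[:,:2].astype(np.float32)
r=cv2.minAreaRect(W);print(r)
g=v.p[100:190,215:325].mean(2).astype(np.uint8)
v.crop(210,75,330,195,5,"c3")
k=v.proj([[*r[0],22]]);print(k)
# post top
q=P[80:115,255:290];mm=q[...,2]>80;print("post",np.nanmedian(q[mm],0))
E
```

```text
22.238790114278117
((579.7940063476562, 39.597137451171875), (130.97702026367188, 129.8364715576172), 20.926929473876953)
[[268.8164271  134.27941695]]
post [561.80360674  85.18603379  84.78338617]
```

View pics/c3.png

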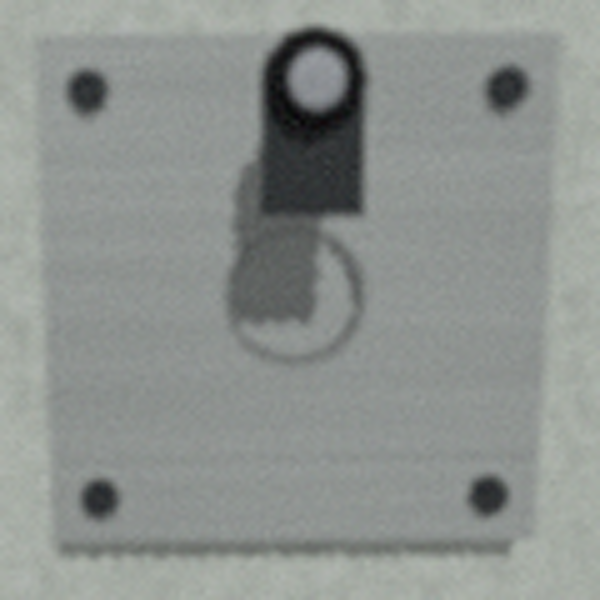

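```bash
python3 - <<'E'
from h import *
l,r=goto([590,-284,220],down(0.0));print(l.round(3),r.round(3))
E
```

```text
[ 0.137 -0.921 -0.264] [ 0.706 -0.002  0.   ]
```

```bash
python3 -m jog '[{"linear":[0.13,-0.92,-0.26],"rotation":[0.7,0,0],"grip":60},{"linear":[0.13,-0.92,-0.26],"rotation":[0.7,0,0],"grip":60},{"linear":[0.13,-0.92,-0.26],"rotation":[0.7,0,0],"grip":60},{"linear":[0.13,-0.92,-0.26],"rotation":[0.7,0,0],"grip":60},{"linear":[0.13,-0.92,-0.26],"rotation":[0.7,0,0],"grip":60},{"linear":[0.13,-0.92,-0.26],"rotation":[0.7,0,0],"grip":60},{"linear":[0.13,-0.92,-0.26],"rotation":[0.7,0,0],"grip":60},{"linear":[0.13,-0.92,-0.26],"rotation":[0.7,0,0],"grip":60},{"linear":[0.13,-0.92,-0.26],"rotation":[0.7,0,0],"grip":60},{"linear":[0.13,-0.92,-0.26],"rotation":[0.7,0,0],"grip":60},{"linear":[0.13,-0.92,-0.26],"rotation":[0.7,0,0],"grip":60}]'; python3 - <<'E'
from h import *
v=V("wrist",save="w2")
E
```

```text
time_s: 2.87
eef_pos: [591.4, -281.4, 222.9]
ee_rot: [0.707, -0.002, 0.707, 0.002]
force: [0.2, 0.5, -0.3]
grip_width: 0.702
```

View pics/w2.png

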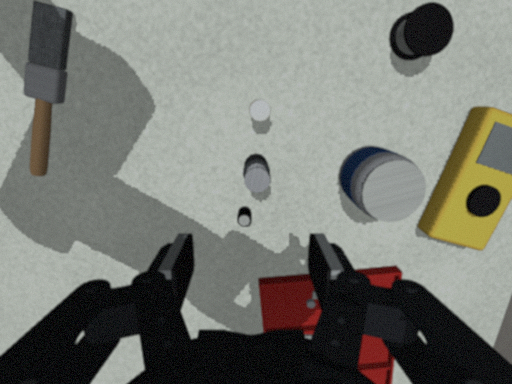

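Spring cap at (257,178) between the jar (260,110) and the capacitor (245,215). I'll measure the cap at z=76.

```bash
python3 - <<'E'
from h import *
v=V(f="pics/w2.npz");P=v.cloud()
m=((P[...,2]>66)&(P[...,2]<86)).astype(np.uint8);m[:,:235]=0;m[:,285:]=0;m[:155]=0;m[205:]=0
c=max(cv2.findContours(m,0,2)[0],key=cv2.contourArea)
print(np.nanmedian(P[m>0],0));W=v.plane(c.reshape(-1,2),76)[:,:2].astype(np.float32)
print(cv2.minEnclosingCircle(W),cv2.fitEllipse(W))
for z,uv in((40,(260,110)),(29,(245,218))):print(v.plane([uv],z)[0].round(1),v.depth([uv])[0].round(1))
v.crop(215,90,295,240,4,"c4")
t=V(f="pics/top0.npz");print("top",t.depth([(353.5,166.5)])); 
print(goto([591,-283,25]))
E
```

```text
[ 597.66065885 -285.8164664    76.03243376]
((597.906982421875, -286.35760498046875), 13.480040550231934) ((598.0870971679688, -286.30029296875), (25.852521896362305, 26.117246627807617), 28.812837600708008)
[ 601.6 -218.4   40. ] [ 601.6 -218.5   39.2]
[ 585.4 -348.3   29. ] [ 585.4 -348.2   29.3]
top [[ 594.2274041  -284.05084666   82.55223106]]
(array([ 0.65972415, -0.00425968, -0.00119781]), array([0., 0., 0.]))
```

View pics/c4.png

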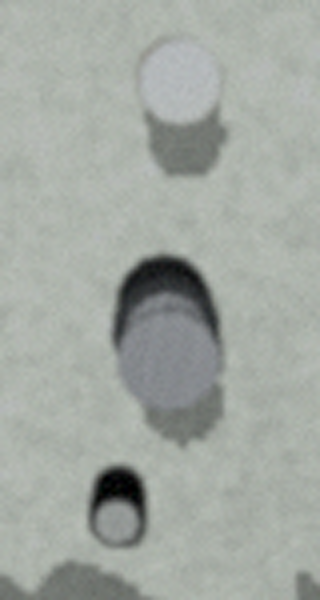

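```bash
python3 - <<'E'
from h import *
print(goto([598,-286.3,12],down(0)))
E
```

```text
(array([ 0.70305955, -0.01534355,  0.02209197]), array([ 0.01006532, -0.00055442,  0.00154397]))
```

```bash
python3 -m jog '[{"linear":[0.05,-0.015,0.022],"rotation":[0.01,0,0],"grip":60},{"linear":[0.05,-0.015,0.022],"rotation":[0.01,0,0],"grip":60},{"linear":[0.18,-0.015,0.022],"rotation":[0.01,0,0],"grip":60},{"linear":[0.31,-0.015,0.022],"rotation":[0.01,0,0],"grip":60},{"linear":[0.42,-0.015,0.022],"rotation":[0.01,0,0],"grip":60},{"linear":[0.5,-0.015,0.022],"rotation":[0.01,0,0],"grip":60},{"linear":[0.57,-0.015,0.022],"rotation":[0.01,0,0],"grip":60},{"linear":[0.63,-0.015,0.022],"rotation":[0.01,0,0],"grip":60},{"linear":[0.68,-0.015,0.022],"rotation":[0.01,0,0],"grip":60},{"linear":[0.703,-0.015,0.022],"rotation":[0.01,0,0],"grip":60},{"linear":[0.703,-0.015,0.022],"rotation":[0.01,0,0],"grip":60},{"linear":[0.703,-0.015,0.022],"rotation":[0.01,0,0],"grip":60}]'; python3 - <<'E'
from h import *
v=V("wrist",save="w3");V("side").crop(330,190,430,290,6,"c5")
E
```

```text
time_s: 3.92
eef_pos: [598.3, -285.9, 12.9]
ee_rot: [0.707, -0.001, 0.707, -0.0]
force: [-1.3, -0.7, 0.1]
grip_width: 0.696
```

View pics/w3.png

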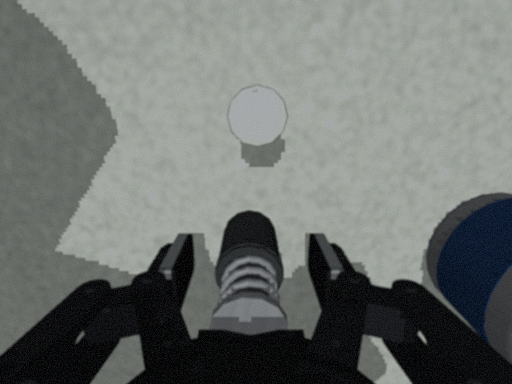

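View pics/c5.png

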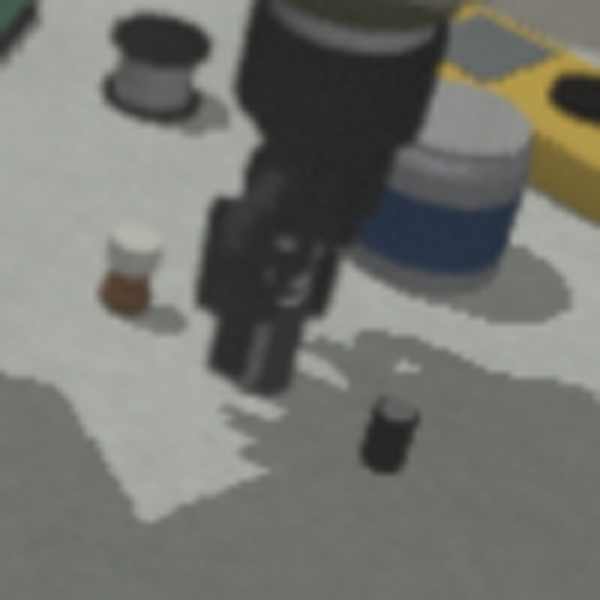

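The sleeve stands centred between the fingers (250,240), with the cap clear below the body. Closing.

```bash
python3 -m jog '[{"linear":[0,0,0],"rotation":[0,0,0],"grip":20},{"linear":[0,0,0],"rotation":[0,0,0],"grip":20},{"linear":[0,0,0],"rotation":[0,0,0],"grip":20},{"linear":[0,0,0],"rotation":[0,0,0],"grip":20},{"linear":[0,0,0],"rotation":[0,0,0],"grip":20},{"linear":[0,0,0],"rotation":[0,0,0],"grip":20},{"linear":[0,0,0],"rotation":[0,0,0],"grip":20},{"linear":[0,0,0],"rotation":[0,0,0],"grip":20}]' 50
python3 -m jog '[{"linear":[-0.05,0,0],"rotation":[0,0,0],"grip":20},{"linear":[-0.1,0,0],"rotation":[0,0,0],"grip":20},{"linear":[-0.2,0,0],"rotation":[0,0,0],"grip":20},{"linear":[-0.3,0,0],"rotation":[0,0,0],"grip":20},{"linear":[-0.38,0,0],"rotation":[0,0,0],"grip":20},{"linear":[-0.4,0,0],"rotation":[0,0,0],"grip":20},{"linear":[-0.4,0,0],"rotation":[0,0,0],"grip":20}]'
python3 - <<'E'
from h import *
v=V("wrist",save="w4")
print(goto([579.8,39.6,130],down(0.365)))
E
```

```text
time_s: 4.68
eef_pos: [599.0, -286.6, 14.7]
ee_rot: [0.708, -0.001, 0.706, -0.001]
force: [-1.7, -0.3, 6.1]
grip_width: 0.336
time_s: 5.27
eef_pos: [599.2, -286.7, 136.2]
ee_rot: [0.709, -0.002, 0.705, -0.002]
force: [0.8, 0.1, -1.4]
grip_width: 0.331
(array([ 0.01040573,  1.08599261, -0.06190984]), array([-0.72916717,  0.00372681,  0.00623177]))
```

View pics/w4.png

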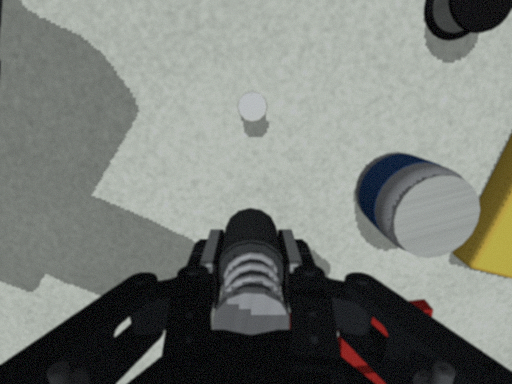

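```bash
cat >> h.py <<'E'
def held(v,st):
    w,x,y,z=st["ee_rot"];M=R.from_quat([x,y,z,w]).as_matrix()
    Q=(v.cloud()-st["eef_pos"])@M; return Q
E
python3 - <<'E'
from h import *
v=V(f="pics/w4.npz");st=sense();Q=held(v,st)
for r in range(205,300,6):print(r,[np.round(Q[r,c],1).tolist() for c in(240,250,260)])
E
```

```text
205 [[133.8, -29.2, -9.0], [135.1, -29.6, 1.1], [134.0, -29.2, 11.2]]
211 [[8.7, 13.2, -4.6], [6.1, 14.2, 1.0], [8.6, 13.2, 6.6]]
217 [[0.5, 13.0, -4.4], [-2.7, 14.3, 1.0], [1.1, 12.7, 6.3]]
223 [[-8.0, 13.2, -4.1], [-10.0, 14.1, 1.0], [-8.4, 13.4, 6.0]]
229 [[-15.3, 13.3, -3.9], [-17.7, 14.4, 1.0], [-15.2, 13.2, 5.8]]
235 [[-22.0, 13.3, -3.6], [-22.8, 13.7, 1.0], [-21.7, 13.2, 5.6]]
241 [[-29.1, 13.9, -3.4], [-30.8, 14.8, 1.0], [-29.7, 14.2, 5.3]]
247 [[-31.9, 12.5, -3.3], [-32.3, 12.7, 1.0], [-30.4, 11.6, 5.3]]
253 [[-31.9, 9.6, -3.4], [-34.7, 11.1, 1.0], [-34.0, 10.8, 5.2]]
259 [[-35.6, 8.8, -3.3], [-32.7, 7.1, 1.0], [-35.2, 8.6, 5.2]]
265 [[-42.9, 10.4, -3.0], [-43.1, 10.5, 1.0], [-42.9, 10.4, 4.9]]
271 [[-45.5, 9.3, -2.9], [-31.3, 0.2, 1.0], [-32.3, 0.9, 5.4]]
277 [[-50.2, 9.7, -2.8], [-51.7, 10.7, 1.0], [-51.4, 10.5, 4.6]]
283 [[-53.4, 9.3, -2.7], [-31.4, -6.0, 1.0], [-51.9, 8.3, 4.7]]
289 [[-60.9, 12.2, -2.4], [-60.2, 11.7, 0.9], [-61.3, 12.5, 4.3]]
295 [[-62.7, 11.2, -2.4], [-62.9, 11.3, 0.9], [-62.5, 11.0, 4.3]]
```

Held centred: in the camera's tool frame the sleeve axis is at y −0.6, z +1.0, the foot is about 13 mm below the TCP, and there's no tilt. Going above the seat.

```bash
python3 -m jog '[{"linear":[0,0.5,-0.03],"rotation":[-0.36,0,0],"grip":20},{"linear":[0,0.5,-0.03],"rotation":[-0.36,0,0],"grip":20},{"linear":[0,0.9,-0.06],"rotation":[-0.72,0,0],"grip":20},{"linear":[0,0.9,-0.06],"rotation":[-0.72,0,0],"grip":20},{"linear":[0,0.9,-0.06],"rotation":[-0.72,0,0],"grip":20},{"linear":[0,0.9,-0.06],"rotation":[-0.72,0,0],"grip":20},{"linear":[0,0.9,-0.06],"rotation":[-0.72,0,0],"grip":20},{"linear":[0,0.9,-0.06],"rotation":[-0.72,0,0],"grip":20},{"linear":[0,0.9,-0.06],"rotation":[-0.72,0,0],"grip":20},{"linear":[0,0.9,-0.06],"rotation":[-0.72,0,0],"grip":20}]'
python3 - <<'E'
from h import *
v=V("wrist",save="w5")
print(goto([578.65,39.8,130],down(0.365)))
E
```

```text
time_s: 6.15
eef_pos: [580.0, -16.9, 131.9]
ee_rot: [0.696, -0.127, 0.696, 0.126]
force: [0.1, -0.1, -1.0]
grip_width: 0.335
(array([0.00678062, 0.17981193, 0.06226555]), array([-0.01166043, -0.0004768 ,  0.0052928 ]))
```

View pics/w5.png

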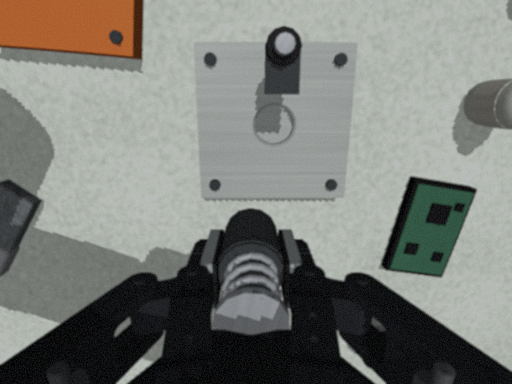

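From this closer height the seat is at (275,124) and the held unit at (250,245). Re-measuring the plate, seat ring and held unit.

```bash
python3 - <<'E'
from h import *
v=V(f="pics/w5.npz");st=sense();P=v.cloud()
m=((P[...,2]>15)&(P[...,2]<30)).astype(np.uint8);m[:,:180]=0;m[:,370:]=0;m[202:]=0
m=cv2.morphologyEx(m,cv2.MORPH_OPEN,np.ones((3,3)))
c=max(cv2.findContours(m,0,2)[0],key=cv2.contourArea)
W=v.plane(c.reshape(-1,2),22)[:,:2].astype(np.float32)
r=cv2.minAreaRect(W);print(r,np.nanmedian(P[...,2][m>0]),v.proj([[*r[0],22]]))
fl=P[105:142,258:292];q=fl[(fl[...,2]<18)&(fl[...,2]>10)];print("seat floor",len(q),q.mean(0),(q.min(0)+q.max(0))/2,q.max(0)-q.min(0))
Q=held(v,st)
for x0 in range(-28,8,6):
    k=(abs(Q[...,0]-x0)<3)&(abs(Q[...,2]-1)<2)&(abs(Q[...,1])<25);print(x0,np.nanmedian(Q[k],0).round(2))
k=(Q[...,0]<6)&(Q[...,0]>-28)&(abs(Q[...,2])<9)&(Q[...,1]>5)&(Q[...,1]<20);A=Q[k]
s=np.linalg.lstsq(np.c_[2*A[:,1:],np.ones(len(A))],(A[:,1:]**2).sum(1),rcond=None)[0];print("axis fit",s[:2],np.sqrt(s[2]+(s[:2]**2).sum()))
v.crop(225,80,325,170,6,"c6")
E
```

```text
((579.5673828125, 39.8619384765625), (130.79183959960938, 129.70602416992188), 20.797243118286133) 22.245505035402488 [[273.89830352 124.35895497]]
seat floor 1100 [580.22174315  40.20579608  14.21063831] [580.07953332  39.68754218  14.91481579] [32.17584133 33.01076953  5.5605861 ]
-28 [-29.09  11.52   1.15]
-22 [-21.24  14.83   0.74]
-16 [-16.46  14.79   1.22]
-10 [-10.49  14.7    0.79]
-4 [-3.99 14.84  1.29]
2 [ 1.76 14.77  1.35]
axis fit [ 2.27645172 -0.01435115] 12.800298922701392
```

View pics/c6.png

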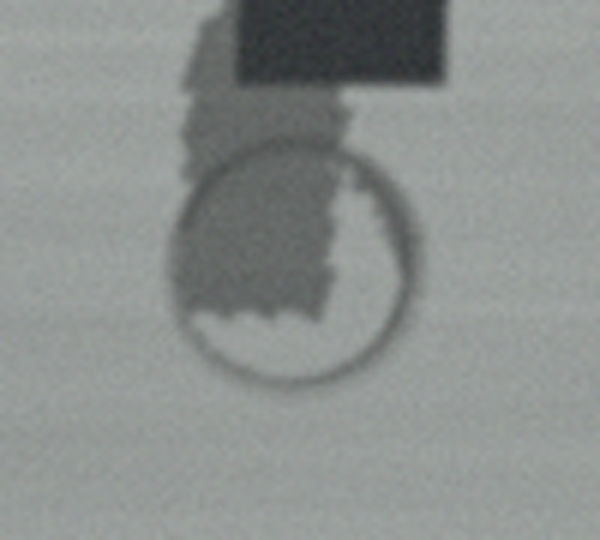

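```bash
python3 - <<'E'
from h import *
for f in("w5",):
  v=V(f=f"pics/{f}.npz");st=sense();Q=held(v,st)
  for r in range(213,222,2):
    print(r,[(c,*np.round(Q[r,c],1)) for c in range(222,282,5)])
  # cap: symmetric extents
  g=v.p[225,200:300].astype(int).sum(1);print(g)
E
```

```text
213 [(222, np.float64(131.7), np.float64(-35.0), np.float64(-28.6)), (227, np.float64(131.6), np.float64(-34.9), np.float64(-23.6)), (232, np.float64(132.5), np.float64(-35.3), np.float64(-18.6)), (237, np.float64(10.1), np.float64(13.2), np.float64(-7.5)), (242, np.float64(8.8), np.float64(13.7), np.float64(-4.7)), (247, np.float64(6.3), np.float64(14.7), np.float64(-1.9)), (252, np.float64(6.4), np.float64(14.7), np.float64(0.8)), (257, np.float64(7.6), np.float64(14.2), np.float64(3.6)), (262, np.float64(9.4), np.float64(13.5), np.float64(6.4)), (267, np.float64(132.0), np.float64(-35.0), np.float64(16.6)), (272, np.float64(132.0), np.float64(-35.0), np.float64(21.6)), (277, np.float64(132.0), np.float64(-35.0), np.float64(26.6))]
215 [(222, np.float64(132.0), np.float64(-37.3), np.float64(-28.7)), (227, np.float64(132.5), np.float64(-37.5), np.float64(-23.7)), (232, np.float64(131.7), np.float64(-37.1), np.float64(-18.6)), (237, np.float64(6.9), np.float64(13.3), np.float64(-7.4)), (242, np.float64(5.7), np.float64(13.7), np.float64(-4.6)), (247, np.float64(4.0), np.float64(14.4)
[... 2306 characters left out ...]
.float64(-4.7), np.float64(14.7), np.float64(3.3)), (262, np.float64(-2.5), np.float64(13.8), np.float64(6.0)), (267, np.float64(2.8), np.float64(11.5), np.float64(8.9)), (272, np.float64(10.7), np.float64(8.1), np.float64(12.2)), (277, np.float64(131.8), np.float64(-43.6), np.float64(26.8))]
[499 496 509 517 509 523 519 522 521 532 541 532 525 530 532 513 504 493
 502 505 522 529 528 538 528 489 373 208 111  77  65  95  91  55  85  83
 100  80  81  64  65  95  89  83 102 112  54  78  83 106  96  93  64  73
  76 110  94  98  84  94  89  83  86  93  72  79  52  73 100  75  67  87
  55  94 205 370 487 531 534 522 520 526 537 554 545 530 534 537 530 526
 519 527 548 541 546 552 539 540 545 549]
```

```bash
python3 -m jog '[{"linear":[0,0,0.05],"rotation":[-0.01,0,0.005],"grip":20},{"linear":[0,0,0.05],"rotation":[-0.01,0,0.005],"grip":20},{"linear":[0,0,0.05],"rotation":[-0.01,0,0.005],"grip":20},{"linear":[0,0,0.05],"rotation":[-0.01,0,0.005],"grip":20},{"linear":[0,0,0.05],"rotation":[-0.01,0,0.005],"grip":20},{"linear":[0,0,0.05],"rotation":[-0.01,0,0.005],"grip":20}]'
python3 - <<'E'
from h import *
st=sense();v=V("wrist",save="w6");P=v.cloud();Q=held(v,st);print(st["eef_pos"],st["dq"].round(4),sense()["eef_pos"])
m=((P[...,2]>15)&(P[...,2]<30)).astype(np.uint8);m[:,:170]=0;m[:,380:]=0;m[202:]=0
m=cv2.morphologyEx(m,cv2.MORPH_OPEN,np.ones((3,3)))
c=max(cv2.findContours(m,0,2)[0],key=cv2.contourArea)
r=cv2.minAreaRect(v.plane(c.reshape(-1,2),22)[:,:2].astype(np.float32));print(r,np.nanmedian(P[...,2][m>0]),v.proj([[*r[0],22]]))
for row in(216,220,224,228):
    g=v.p[row].astype(int).sum(1);i=[k for k in range(205,300) if g[k]<300];a,b=i[0],i[-1]
    x=np.nanmedian(Q[row,245:256,1]);print(row,a,b,"y front",np.round(np.nanmax(Q[row,240:262,1]),2),"z mid",np.round(np.interp((a+b)/2,np.arange(245,256),Q[row,245:256,2]),2))
w,x,y,z=st["ee_rot"];print(R.from_quat([x,y,z,w]).as_matrix().round(4))
print(goto(st["eef_pos"],down(np.radians(r[2]))))
E
```

```text
time_s: 6.7
eef_pos: [593.9, -12.3, 132.2]
ee_rot: [0.695, -0.128, 0.696, 0.128]
force: [-0.2, -0.2, -1.6]
grip_width: 0.333
[593.87044349 -12.30981974 132.21079031] [ 0.0026 -0.0003 -0.0035  0.0002  0.002  -0.0008] [593.95176126 -12.22658999 132.25971342]
((579.6320190429688, 39.66082000732422), (130.91151428222656, 130.1266326904297), 20.92745018005371) 22.253566162588015 [[256.81287725 124.07250621]]
216 232 269 y front 14.73 z mid 0.03
220 229 271 y front 14.9 z mid -0.22
224 228 273 y front 14.8 z mid 0.03
228 226 275 y front 14.85 z mid 0.04
[[-3.000e-04 -3.557e-01  9.346e-01]
 [-2.000e-04  9.346e-01  3.557e-01]
 [-1.000e+00 -1.000e-04 -4.000e-04]]
(array([ 0.00016319, -0.0001628 , -0.00035199]), array([-0.00294819, -0.00047441,  0.00038043]))
```

```bash
python3 -m jog '[{"linear":[0,0.1,0.0175],"rotation":[0,0,0],"grip":20},{"linear":[0,0.18,0.0175],"rotation":[0,0,0],"grip":20},{"linear":[0,0.18,0.0175],"rotation":[0,0,0],"grip":20},{"linear":[0,0.18,0.0175],"rotation":[0,0,0],"grip":20},{"linear":[0.1,0.18,0.0175],"rotation":[0,0,0],"grip":20},{"linear":[0.18,0.18,0.0175],"rotation":[0,0,0],"grip":20},{"linear":[0.24,0.18,0.0175],"rotation":[0,0,0],"grip":20},{"linear":[0.28,0.18,0.0175],"rotation":[0,0,0],"grip":20},{"linear":[0.3,0.18,0.0175],"rotation":[0,0,0],"grip":20},{"linear":[0.3,0.18,0.0175],"rotation":[0,0,0],"grip":20},{"linear":[0.3,0.18,0.0175],"rotation":[0,0,0],"grip":20}]'
python3 - <<'E'
from h import *
st=sense();v=V("wrist",save="w7");print(goto([579.6,40,27],down(.365)))
V("side",save="s7").crop(220,150,320,250,6,"c7")
E
```

```text
time_s: 7.67
eef_pos: [580.2, 39.7, 43.0]
ee_rot: [0.696, -0.128, 0.695, 0.128]
force: [0.2, -0.0, -1.2]
grip_width: 0.334
(array([ 0.05453637,  0.00158745, -0.00224282]), array([-0.00260401,  0.00289669,  0.00231733]))
```

View pics/w7.png

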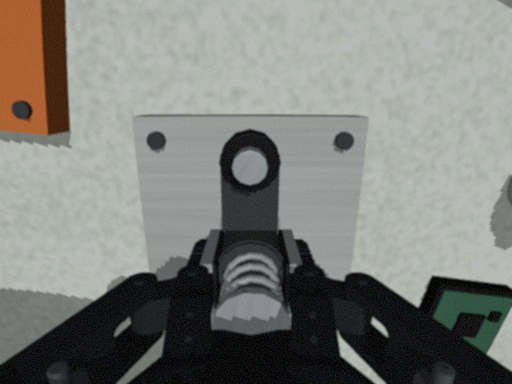

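View pics/c7.png

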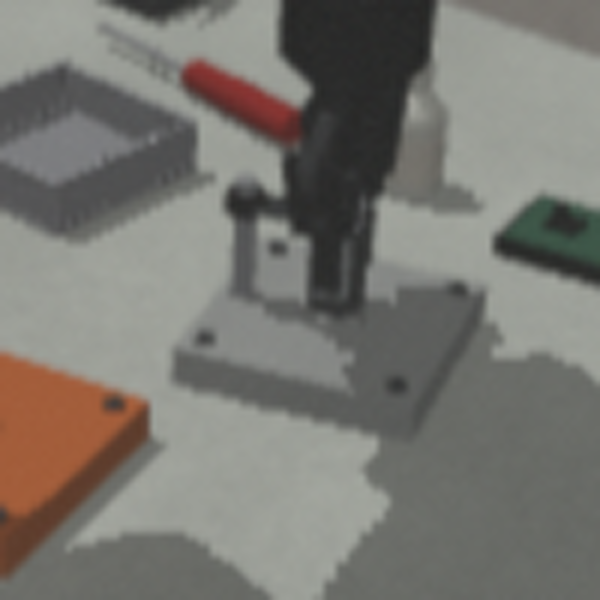

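The sleeve hangs over the seat in line with the post (250,168). Lowering slowly and watching the force.

```bash
python3 -m jog '[{"linear":[0.01,0.0015,-0.002],"rotation":[0,0,0],"grip":20},{"linear":[0.02,0.0015,-0.002],"rotation":[0,0,0],"grip":20},{"linear":[0.03,0.0015,-0.002],"rotation":[0,0,0],"grip":20},{"linear":[0.035,0.0015,-0.002],"rotation":[0,0,0],"grip":20},{"linear":[0.035,0.0015,-0.002],"rotation":[0,0,0],"grip":20}]'
python3 -m jog '[{"linear":[0.004,0,0],"rotation":[0,0,0],"grip":20},{"linear":[0.008,0,0],"rotation":[0,0,0],"grip":20},{"linear":[0.012,0,0],"rotation":[0,0,0],"grip":20},{"linear":[0.012,0,0],"rotation":[0,0,0],"grip":20}]'
```

```text
time_s: 8.18
eef_pos: [579.4, 40.1, 32.5]
ee_rot: [0.696, -0.128, 0.695, 0.128]
force: [0.0, 0.2, -0.8]
grip_width: 0.337
time_s: 8.52
eef_pos: [579.4, 40.1, 28.8]
ee_rot: [0.696, -0.128, 0.695, 0.128]
force: [-0.4, 0.0, -1.4]
grip_width: 0.335
```

```bash
python3 -m jog '[{"linear":[0.003,0,0],"rotation":[0,0,0],"grip":20},{"linear":[0.006,0,0],"rotation":[0,0,0],"grip":20},{"linear":[0.006,0,0],"rotation":[0,0,0],"grip":20},{"linear":[0.006,0,0],"rotation":[0,0,0],"grip":20}]'
```

```text
time_s: 8.85
eef_pos: [579.5, 40.1, 28.6]
ee_rot: [0.696, -0.128, 0.695, 0.128]
force: [-6.3, 0.9, 13.8]
grip_width: 0.334
```

Contact at TCP z = 28.6 matches the 14.7 bench reading plus the 14 mm seat floor, so it's bottomed. Easing off and opening.

```bash
python3 -m jog '[{"linear":[0,0,0],"rotation":[0,0,0],"grip":20},{"linear":[0,0,0],"rotation":[0,0,0],"grip":50},{"linear":[0,0,0],"rotation":[0,0,0],"grip":50},{"linear":[0,0,0],"rotation":[0,0,0],"grip":50},{"linear":[0,0,0],"rotation":[0,0,0],"grip":50},{"linear":[0,0,0],"rotation":[0,0,0],"grip":50}]'
python3 - <<'E'
from h import *
st=sense();v=V("wrist",save="w8");print(goto([579.6,40,150],down(.365)))
E
```

```text
time_s: 9.35
eef_pos: [579.5, 40.1, 28.5]
ee_rot: [0.696, -0.128, 0.695, 0.128]
force: [0.4, -0.3, 0.7]
grip_width: 0.581
(array([-0.40491975, -0.00090139,  0.00048883]), array([-0.00196921,  0.00236977,  0.00242219]))
```

View pics/w8.png

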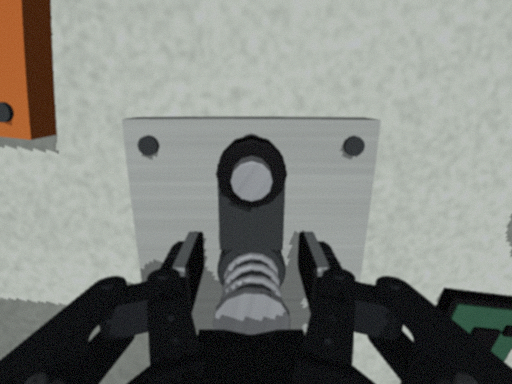

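```bash
python3 -m jog '[{"linear":[-0.1,0,0],"rotation":[0,0,0],"grip":50},{"linear":[-0.22,0,0],"rotation":[0,0,0],"grip":50},{"linear":[-0.35,0,0],"rotation":[0,0,0],"grip":50},{"linear":[-0.4,0,0],"rotation":[0,0,0],"grip":0},{"linear":[-0.4,-0.18,0],"rotation":[0,0,0],"grip":0},{"linear":[-0.4,-0.18,0],"rotation":[0,0,0],"grip":0},{"linear":[-0.4,-0.18,0],"rotation":[0,0,0],"grip":0},{"linear":[-0.4,-0.18,0],"rotation":[0,0,0],"grip":0},{"linear":[-0.4,-0.18,0],"rotation":[0,0,0],"grip":0}]'
python3 - <<'E'
from h import *
st=sense();v=V("wrist",save="w9");s=V("side",save="s9");s.crop(220,150,320,250,6,"c9")
P=v.cloud()
E
```

```text
time_s: 10.15
eef_pos: [598.1, -9.5, 148.0]
ee_rot: [0.695, -0.128, 0.695, 0.128]
force: [0.4, 0.1, 0.5]
grip_width: 0.001
```

View pics/w9.png

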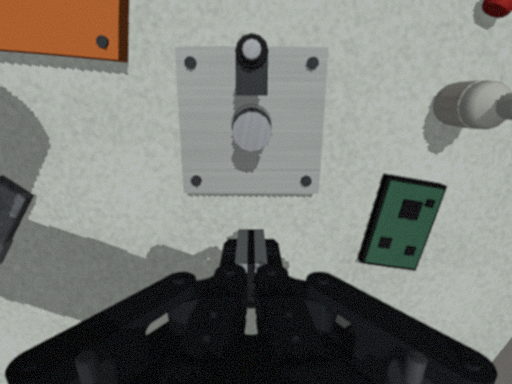

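View pics/c9.png

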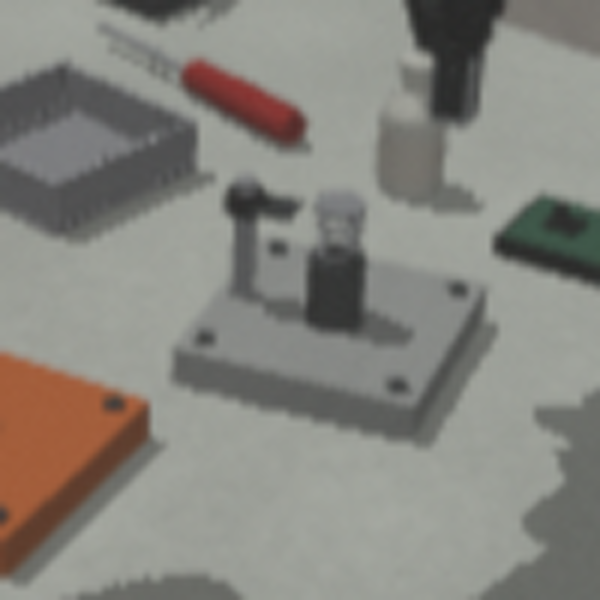

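The unit stands upright in the seat, with its cap at (251,130) in the wrist view. Checking cap height and position.

```bash
python3 - <<'E'
from h import *
v=V(f="pics/w9.npz");P=v.cloud();Z=P[...,2]
m=((Z>80)&(Z<100)).astype(np.uint8);m[:,:225]=0;m[:,280:]=0;m[:106]=0;m[160:]=0
c=max(cv2.findContours(m,0,2)[0],key=cv2.contourArea);print("cap z",np.nanmedian(Z[m>0]),np.nanstd(Z[m>0]))
print(cv2.minEnclosingCircle(v.plane(c.reshape(-1,2),90)[:,:2].astype(np.float32)))
b=Z[75:95,238:266];print("blade z",np.nanmedian(b[(b>60)&(b<85)]))
l,r=goto([579.6,39.9,98],down(.365));print(l,r,sense()["force"])
E
```

```text
cap z 89.9799588810003 0.6923479913206609
((579.5740356445312, 39.998291015625), 13.444994926452637)
blade z 79.79800354070022
[0.1675332  0.17545474 0.00041831] [8.32862171e-05 1.15731928e-03 1.31580188e-03] [0.47279878 0.73661535 0.09824483]
```

```bash
python3 -m jog '[{"linear":[0,0.1,0],"rotation":[0,0,0],"grip":0},{"linear":[0.05,0.175,0],"rotation":[0,0.001,0.001],"grip":0},{"linear":[0.1,0.175,0],"rotation":[0,0.001,0.001],"grip":0},{"linear":[0.15,0.175,0],"rotation":[0,0.001,0.001],"grip":0},{"linear":[0.165,0.175,0],"rotation":[0,0.001,0.001],"grip":0},{"linear":[0.165,0.175,0],"rotation":[0,0.001,0.001],"grip":0},{"linear":[0.165,0.175,0],"rotation":[0,0.001,0.001],"grip":0},{"linear":[0.165,0.175,0],"rotation":[0,0.001,0.001],"grip":0}]'
python3 - <<'E'
from h import *
print(sense()["force"],goto([579.6,39.9,90],down(.365)))
E
```

```text
time_s: 10.92
eef_pos: [580.0, 39.7, 99.7]
ee_rot: [0.696, -0.129, 0.695, 0.128]
force: [0.2, 0.8, 0.5]
grip_width: -0.002
[0.2105571  0.8086618  0.53325546] (array([ 0.0323582 ,  0.00114035, -0.00103833]), array([-0.00013858,  0.00283765,  0.0016515 ]))
```

Descending to about 4 mm past contact (max ≈10 N even if stiffest).

```bash
python3 -m jog '[{"linear":[0.012,0,0],"rotation":[0,0,0],"grip":0},{"linear":[0.022,0,0],"rotation":[0,0,0],"grip":0},{"linear":[0.029,0,0],"rotation":[0,0,0],"grip":0},{"linear":[0.034,0,0],"rotation":[0,0,0],"grip":0},{"linear":[0.039,0,0],"rotation":[0,0,0],"grip":0},{"linear":[0.043,0,0],"rotation":[0,0,0],"grip":0},{"linear":[0.045,0,0],"rotation":[0,0,0],"grip":0},{"linear":[0.045,0,0],"rotation":[0,0,0],"grip":0},{"linear":[0.045,0,0],"rotation":[0,0,0],"grip":0}]'; python3 -c "from rig import sense;s=sense();print(s['eef_pos'],s['force'],s['wrist_torque'])"
```

```text
time_s: 11.67
eef_pos: [580.2, 39.7, 86.5]
ee_rot: [0.696, -0.129, 0.695, 0.128]
force: [0.5, -0.3, 3.2]
grip_width: -0.001
[580.17546808  39.68530999  86.48393625] [ 0.54845705 -0.30938391  3.1716788 ] [-0.01691806  0.1179934  -0.01060933]
```

```bash
python3 -m jog '[{"linear":[0.006,0,0],"rotation":[0,0,0],"grip":0},{"linear":[0.011,0,0],"rotation":[0,0,0],"grip":0},{"linear":[0.016,0,0],"rotation":[0,0,0],"grip":0},{"linear":[0.02,0,0],"rotation":[0,0,0],"grip":0},{"linear":[0.02,0,0],"rotation":[0,0,0],"grip":0},{"linear":[0.02,0,0],"rotation":[0,0,0],"grip":0}]'; python3 -c "from rig import sense;s=sense();print(s['eef_pos'],s['force'],s['wrist_torque'])"
```

```text
time_s: 12.17
eef_pos: [580.5, 39.6, 81.1]
ee_rot: [0.696, -0.129, 0.694, 0.128]
force: [-2.0, 0.1, 8.7]
grip_width: -0.003
[580.52290165  39.60505196  81.09049879] [-1.99486233  0.08768654  8.71913866] [0.00962195 0.30233283 0.01760781]
```

```bash
python3 -m jog '[{"linear":[0.006,0,0],"rotation":[0,0,0],"grip":0},{"linear":[0.012,0,-0.001],"rotation":[0,0,0],"grip":0},{"linear":[0.017,0,-0.001],"rotation":[0,0,0],"grip":0},{"linear":[0.0205,0,-0.001],"rotation":[0,0,0],"grip":0},{"linear":[0.0215,0,-0.001],"rotation":[0,0,0],"grip":0},{"linear":[0.0215,0,-0.001],"rotation":[0,0,0],"grip":0},{"linear":[0.0215,0,-0.001],"rotation":[0,0,0],"grip":0}]'; python3 -c "from rig import sense;s=sense();print(s['eef_pos'],s['force'],s['wrist_torque'])"
```

```text
time_s: 12.75
eef_pos: [581.0, 39.5, 76.0]
ee_rot: [0.697, -0.129, 0.693, 0.128]
force: [-2.9, -0.6, 14.0]
grip_width: 0.003
[580.96061157  39.4588813   76.02942256] [-2.92312172 -0.58135208 13.97772143] [0.0035109  0.51468737 0.01939217]
```

```bash
python3 -m jog '[{"linear":[0.005,0,0],"rotation":[0,0,0],"grip":0},{"linear":[0.0065,0,0],"rotation":[0,0,0],"grip":0},{"linear":[0.0065,0,0],"rotation":[0,0,0],"grip":0},{"linear":[0.0065,0,0],"rotation":[0,0,0],"grip":0},{"linear":[0.0065,0,0],"rotation":[0,0,0],"grip":0},{"linear":[0.0065,0,0],"rotation":[0,0,0],"grip":0},{"linear":[0.0065,0,0],"rotation":[0,0,0],"grip":0}]'; python3 - <<'E'
from h import *
for i in range(3):
    s=sense();print(s['time_s'],s['eef_pos'],s['force'])
    v=V("wrist" if i<2 else "side",save=f"p{i}")
v.crop(235,160,310,235,8,"c10")
E
```

```text
time_s: 13.33
eef_pos: [581.5, 39.4, 75.5]
ee_rot: [0.698, -0.129, 0.693, 0.128]
force: [-3.6, -0.3, 14.2]
grip_width: -0.0
13.3333 [581.5473062   39.43188764  75.48343077] [-3.63673615 -0.28788596 14.15515195]
13.3833 [581.56873578  39.43027973  75.52681551] [-3.1012234  -0.13472069 14.60969308]
13.4333 [581.56480538  39.45868538  75.51395845] [-3.82339533  0.90237059 14.37009029]
```

View pics/p0.png

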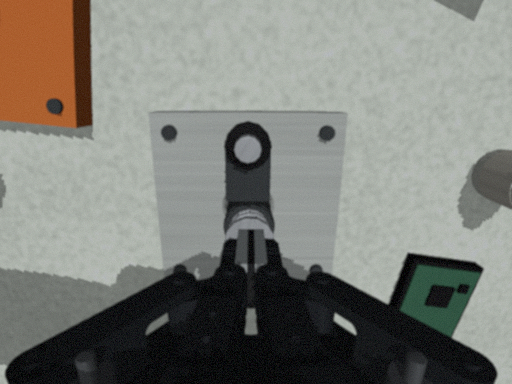

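View pics/c10.png

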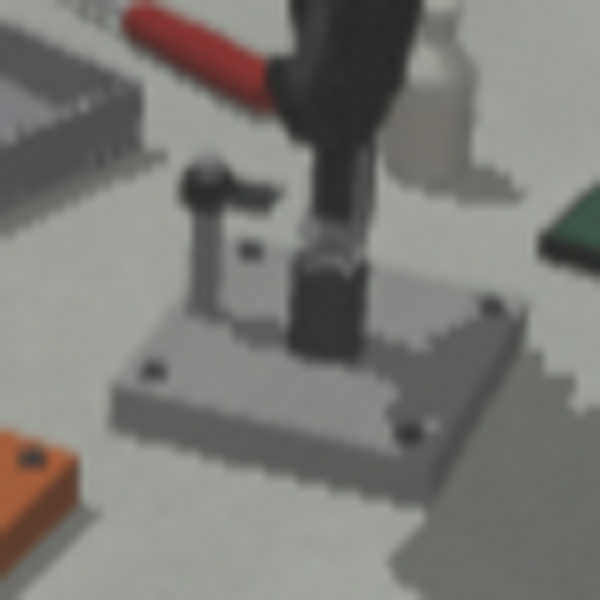

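The force is 14.6 N with the cap at z≈75.5, below the blade's 78.5 (3 mm under), and the side crop agrees: cap lower than the blade. Continuing the hold.

```bash
python3 -m jog '[{"linear":[0.005,0,-0.003],"rotation":[0,0,0],"grip":0},{"linear":[0.005,0,-0.003],"rotation":[0,0,0],"grip":0},{"linear":[0.005,0,-0.003],"rotation":[0,0,0],"grip":0},{"linear":[0.005,0,-0.003],"rotation":[0,0,0],"grip":0},{"linear":[0.005,0,-0.003],"rotation":[0,0,0],"grip":0},{"linear":[0.005,0,-0.003],"rotation":[0,0,0],"grip":0},{"linear":[0.005,0,-0.003],"rotation":[0,0,0],"grip":0},{"linear":[0.005,0,-0.003],"rotation":[0,0,0],"grip":0},{"linear":[0.005,0,-0.003],"rotation":[0,0,0],"grip":0},{"linear":[0.005,0,-0.003],"rotation":[0,0,0],"grip":0},{"linear":[0.005,0,-0.003],"rotation":[0,0,0],"grip":0},{"linear":[0.005,0,-0.003],"rotation":[0,0,0],"grip":0}]'
```

```text
time_s: 14.48
eef_pos: [581.4, 39.2, 75.4]
ee_rot: [0.699, -0.129, 0.692, 0.127]
force: [-2.9, 0.9, 14.2]
grip_width: -0.001
```

```bash
python3 -m jog '[{"linear":[0.007,0,-0.002],"rotation":[0,0,0],"grip":0},{"linear":[0.008,0,-0.002],"rotation":[0,0,0],"grip":0},{"linear":[0.008,0,-0.002],"rotation":[0,0,0],"grip":0},{"linear":[0.008,0,-0.002],"rotation":[0,0,0],"grip":0},{"linear":[0.008,0,-0.002],"rotation":[0,0,0],"grip":0},{"linear":[0.008,0,-0.002],"rotation":[0,0,0],"grip":0},{"linear":[0.008,0,-0.002],"rotation":[0,0,0],"grip":0},{"linear":[0.008,0,-0.002],"rotation":[0,0,0],"grip":0},{"linear":[0.008,0,-0.002],"rotation":[0,0,0],"grip":0},{"linear":[0.008,0,-0.002],"rotation":[0,0,0],"grip":0},{"linear":[0.008,0,-0.002],"rotation":[0,0,0],"grip":0},{"linear":[0.008,0,-0.002],"rotation":[0,0,0],"grip":0},{"linear":[0.008,0,-0.002],"rotation":[0,0,0],"grip":0}]'
```

```text
time_s: 15.57
eef_pos: [581.5, 39.1, 74.6]
ee_rot: [0.699, -0.13, 0.691, 0.127]
force: [-3.3, 0.1, 14.2]
grip_width: 0.001
```

The reading was 14.2 N, or 14.6 N in magnitude, for over 2 s with the cap 3–4 mm below the mark, so the spring is weak and goes in the scrap box. Retracting.

```bash
python3 -m jog '[{"linear":[-0.02,0,0],"rotation":[0,0,0],"grip":0},{"linear":[-0.05,0,0],"rotation":[0,0,0],"grip":0},{"linear":[-0.1,0,0],"rotation":[0,0,0],"grip":0},{"linear":[-0.18,0,0],"rotation":[0,0,0],"grip":0},{"linear":[-0.27,0,0],"rotation":[0,0.02,0],"grip":0},{"linear":[-0.27,-0.18,0],"rotation":[0,0.02,0],"grip":55},{"linear":[-0.27,-0.18,0],"rotation":[0,0.02,0],"grip":55},{"linear":[-0.27,-0.18,0],"rotation":[0,0.02,0],"grip":55},{"linear":[-0.27,-0.18,0],"rotation":[0,0.02,0],"grip":55},{"linear":[-0.27,-0.18,0],"rotation":[0,0.02,0],"grip":55},{"linear":[-0.27,-0.18,0],"rotation":[0,0.02,0],"grip":55}]'
python3 - <<'E'
from h import *
v=V("wrist",save="w10");P=v.cloud();Z=P[...,2]
m=((Z>80)&(Z<100)).astype(np.uint8);m[:,:225]=0;m[:,280:]=0;m[:106]=0;m[165:]=0
c=max(cv2.findContours(m,0,2)[0],key=cv2.contourArea);print("cap z",np.nanmedian(Z[m>0]))
print(cv2.minEnclosingCircle(v.plane(c.reshape(-1,2),90)[:,:2].astype(np.float32)))
print(goto([579.6,40,150],down(.365)))
E
```

```text
time_s: 16.48
eef_pos: [599.3, -10.2, 155.4]
ee_rot: [0.696, -0.13, 0.695, 0.127]
force: [0.4, 0.7, -0.9]
grip_width: 0.641
cap z 89.97444301012663
((579.5919189453125, 39.952213287353516), 13.390735626220703)
(array([ 0.01769649,  0.1803517 , -0.00169943]), array([0.00252227, 0.00030727, 0.00968822]))
```

View pics/w10.png

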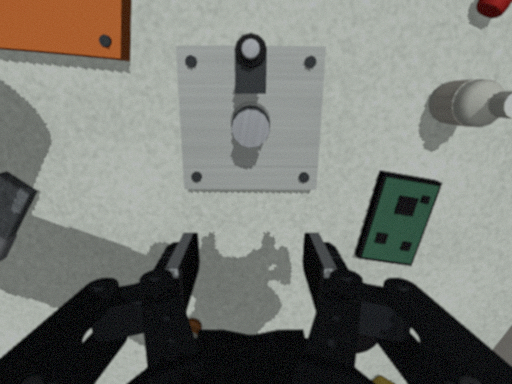

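The cap is back at z=90, still centred and upright. Regrasping.

```bash
python3 -m jog '[{"linear":[0,0.12,0],"rotation":[0,0,0.01],"grip":55},{"linear":[0,0.18,-0.002],"rotation":[0.002,0,0.01],"grip":55},{"linear":[0,0.18,-0.002],"rotation":[0.002,0,0.01],"grip":55},{"linear":[0,0.18,-0.002],"rotation":[0.002,0,0.01],"grip":55},{"linear":[0.1,0.18,-0.002],"rotation":[0.002,0,0.01],"grip":55},{"linear":[0.2,0.18,-0.002],"rotation":[0.002,0,0.01],"grip":55},{"linear":[0.29,0.18,-0.002],"rotation":[0.002,0,0.01],"grip":55},{"linear":[0.36,0.18,-0.002],"rotation":[0.002,0,0.01],"grip":55},{"linear":[0.4,0.18,-0.002],"rotation":[0.002,0,0.01],"grip":55},{"linear":[0.418,0.18,-0.002],"rotation":[0.002,0,0.01],"grip":55},{"linear":[0.418,0.18,-0.002],"rotation":[0.002,0,0.01],"grip":55},{"linear":[0.418,0.18,-0.002],"rotation":[0.002,0,0.01],"grip":55}]'
python3 -c "
from h import *
V('wrist',save='w11')"
```

```text
time_s: 17.53
eef_pos: [580.5, 39.1, 30.9]
ee_rot: [0.696, -0.129, 0.695, 0.128]
force: [0.4, 0.9, -0.2]
grip_width: 0.642
```

View pics/w11.png

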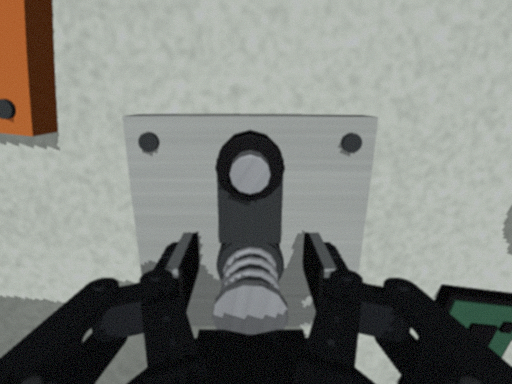

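```bash
python3 -m jog '[{"linear":[0.004,0.003,-0.002],"rotation":[0,0,0],"grip":55},{"linear":[0.004,0.003,-0.002],"rotation":[0,0,0],"grip":20},{"linear":[0.004,0.003,-0.002],"rotation":[0,0,0],"grip":20},{"linear":[0.004,0.003,-0.002],"rotation":[0,0,0],"grip":20},{"linear":[0.004,0.003,-0.002],"rotation":[0,0,0],"grip":20},{"linear":[0.004,0.003,-0.002],"rotation":[0,0,0],"grip":20},{"linear":[0.004,0.003,-0.002],"rotation":[0,0,0],"grip":20},{"linear":[0.004,0.003,-0.002],"rotation":[0,0,0],"grip":20},{"linear":[0.004,0.003,-0.002],"rotation":[0,0,0],"grip":20}]' 50
python3 -m jog '[{"linear":[-0.02,0,0],"rotation":[0,0,0],"grip":20},{"linear":[-0.08,0,0],"rotation":[0,0,0],"grip":20},{"linear":[-0.18,0,0],"rotation":[0,0,0],"grip":20},{"linear":[-0.3,0,0],"rotation":[0,0,0],"grip":20},{"linear":[-0.38,0,0],"rotation":[0,0,0],"grip":20},{"linear":[-0.4,0,0],"rotation":[0,0,0],"grip":20},{"linear":[-0.4,0,0],"rotation":[0,0,0],"grip":20}]'
python3 - <<'E'
from h import *
st=sense();v=V("wrist",save="w12");t=V("top",save="t12");s=V("side",save="s12")
Q=held(v,st)
for row in(224,232):print(row,np.round(np.nanmax(Q[row,240:262,1]),2))
for r in range(232,256,3):print(r,Q[r,250].round(1))
# box from top depth: rim
f=V(f="pics/top0.npz");P=f.cloud();Z=P[...,2]
sub=(slice(140,188),slice(160,206));g=(Z[sub]>12)&(Z[sub]<45)
pts=P[sub][g][:,:2].astype(np.float32);print("box",cv2.minAreaRect(pts))
E
```

```text
time_s: 18.33
eef_pos: [580.1, 39.7, 30.9]
ee_rot: [0.696, -0.129, 0.694, 0.128]
force: [-2.4, 0.2, 5.2]
grip_width: 0.339
time_s: 18.92
eef_pos: [580.3, 39.7, 152.7]
ee_rot: [0.698, -0.129, 0.693, 0.128]
force: [-0.3, 0.0, -1.7]
grip_width: 0.331
224 15.21
232 15.24
232 [-20.1  15.2  -0.2]
235 [-24.1  15.7  -0.2]
238 [-26.6  15.5  -0.2]
241 [-27.   14.2  -0.2]
244 [-26.4  12.4  -0.2]
247 [-28.3  12.   -0.2]
250 [-30.4  11.6  -0.1]
253 [-31.5  10.8  -0.1]
box ((617.2164916992188, 291.33892822265625), (120.21751403808594, 118.59954833984375), 0.46770179271698)
```

View pics/w12.png

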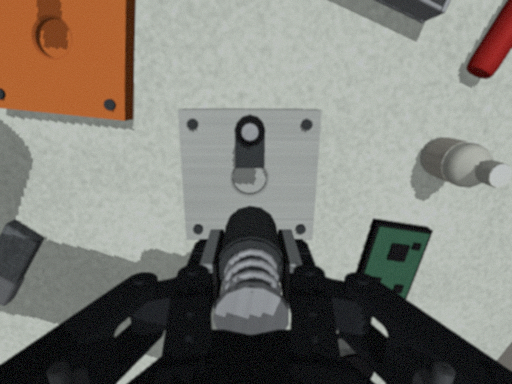

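View pics/s12.png

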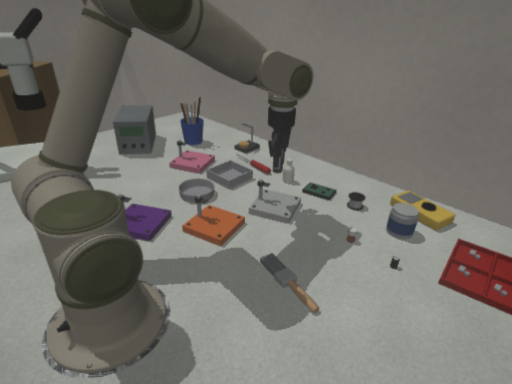

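Held again, seat empty. Box centre measures (617,291), size 120 × 119 as it should be. Working out the shift.

```bash
python3 - <<'E'
from h import *
print(goto([617,291,152],down(.365)))
E
```

```text
(array([-0.00948572,  0.7364103 ,  0.41796166]), array([7.86056535e-04, 3.91556245e-04, 8.93086872e-05]))
```

```bash
python3 -m jog '[{"linear":[0,0.06,0.035],"rotation":[0,0,0],"grip":20},{"linear":[0,0.16,0.09],"rotation":[0,0,0],"grip":20},{"linear":[0,0.27,0.155],"rotation":[0,0,0],"grip":20},{"linear":[0,0.38,0.22],"rotation":[0,0,0],"grip":20},{"linear":[0,0.49,0.28],"rotation":[0,0,0],"grip":20},{"linear":[0,0.6,0.34],"rotation":[0,0,0],"grip":20},{"linear":[0,0.69,0.39],"rotation":[0,0,0],"grip":20},{"linear":[0,0.735,0.418],"rotation":[0,0,0],"grip":20},{"linear":[0,0.735,0.418],"rotation":[0,0,0],"grip":20},{"linear":[0,0.735,0.418],"rotation":[0,0,0],"grip":20},{"linear":[0,0.735,0.418],"rotation":[0,0,0],"grip":20}]'
python3 - <<'E'
from h import *
V("wrist",save="w13");s=V("side",save="s13");s.crop(180,110,280,210,6,"c13")
print(goto([617,291,21],down(.365)))
E
```

```text
time_s: 19.98
eef_pos: [616.9, 289.5, 147.9]
ee_rot: [0.695, -0.128, 0.696, 0.128]
force: [0.1, -0.3, -2.3]
grip_width: 0.33
(array([0.42586422, 0.00571532, 0.00164825]), array([-0.00223323, -0.00149313,  0.00032691]))
```

View pics/w13.png

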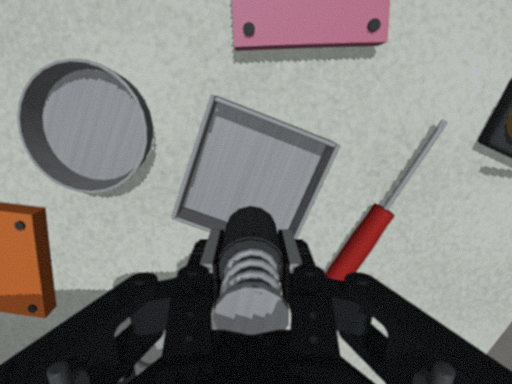

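View pics/c13.png

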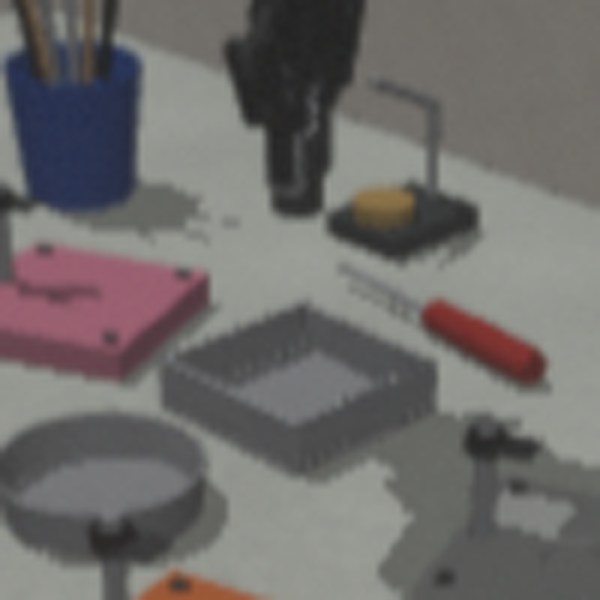

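```bash
python3 - <<'E'
from h import *
v=V(f="pics/w13.npz");print(v.plane([(214,97),(338,146),(175,217)],35).round(1));print(v.proj([[617,291,35]]))
E
```

```text
[[561.  349.3  35. ]
 [675.7 349.4  35. ]
 [561.7 233.8  35. ]]
[[251.49788816 182.73622644]]
```

The wrist view gives the box centre as (618,291.6), which agrees. Lowering in.

```bash
python3 -m jog '[{"linear":[0.06,0.006,0.002],"rotation":[0,0,0],"grip":20},{"linear":[0.14,0.006,0.002],"rotation":[0,0,0],"grip":20},{"linear":[0.22,0.006,0.002],"rotation":[0,0,0],"grip":20},{"linear":[0.29,0.006,0.002],"rotation":[0,0,0],"grip":20},{"linear":[0.35,0.006,0.002],"rotation":[0,0,0],"grip":20},{"linear":[0.385,0.006,0.002],"rotation":[0,0,0],"grip":20},{"linear":[0.4,0.006,0.002],"rotation":[0,0,0],"grip":20},{"linear":[0.405,0.006,0.002],"rotation":[0,0,0],"grip":20},{"linear":[0.405,0.006,0.002],"rotation":[0,0,0],"grip":20},{"linear":[0.405,0.006,0.002],"rotation":[0,0,0],"grip":20}]'; python3 -m jog '[{"linear":[0.003,0,0],"rotation":[0,0,0],"grip":20},{"linear":[0.006,0,0],"rotation":[0,0,0],"grip":20},{"linear":[0.006,0,0],"rotation":[0,0,0],"grip":20}]'
```

```text
time_s: 20.92
eef_pos: [617.7, 291.2, 28.6]
ee_rot: [0.696, -0.128, 0.695, 0.128]
force: [0.2, 0.3, -3.0]
grip_width: 0.33
time_s: 21.17
eef_pos: [617.9, 291.2, 27.1]
ee_rot: [0.696, -0.128, 0.695, 0.128]
force: [0.3, 0.1, -1.2]
grip_width: 0.334
```

```bash
python3 -m jog '[{"linear":[0.005,0,0],"rotation":[0,0,0],"grip":20},{"linear":[0.01,0,0],"rotation":[0,0,0],"grip":20},{"linear":[0.015,0,0],"rotation":[0,0,0],"grip":20},{"linear":[0.015,0,0],"rotation":[0,0,0],"grip":20},{"linear":[0.015,0,0],"rotation":[0,0,0],"grip":20}]';python3 -m jog '[{"linear":[0.003,0,0],"rotation":[0,0,0],"grip":20},{"linear":[0.006,0,0],"rotation":[0,0,0],"grip":20},{"linear":[0.006,0,0],"rotation":[0,0,0],"grip":20}]'
```

```text
time_s: 21.58
eef_pos: [617.8, 291.2, 22.4]
ee_rot: [0.696, -0.128, 0.695, 0.128]
force: [-0.1, 1.1, -2.0]
grip_width: 0.333
time_s: 21.83
eef_pos: [617.8, 291.2, 21.0]
ee_rot: [0.696, -0.128, 0.695, 0.128]
force: [-1.1, 0.1, 2.1]
grip_width: 0.335
```

Contact at the expected TCP z of 21. Opening.

```bash
python3 -m jog '[{"linear":[0.002,0,0],"rotation":[0,0,0],"grip":20},{"linear":[0.002,0,0],"rotation":[0,0,0],"grip":50},{"linear":[0.002,0,0],"rotation":[0,0,0],"grip":50},{"linear":[0.002,0,0],"rotation":[0,0,0],"grip":50},{"linear":[0.002,0,0],"rotation":[0,0,0],"grip":50},{"linear":[0.002,0,0],"rotation":[0,0,0],"grip":50}]'; python3 -m jog '[{"linear":[-0.05,0,0],"rotation":[0,0,0],"grip":50},{"linear":[-0.12,0,0],"rotation":[0,0,0],"grip":50},{"linear":[-0.22,0,0],"rotation":[0,0,0],"grip":50},{"linear":[-0.32,0,0],"rotation":[0,0,0],"grip":50},{"linear":[-0.42,0,0],"rotation":[0,0,0],"grip":50},{"linear":[-0.5,-0.15,0],"rotation":[0,0,0],"grip":50},{"linear":[-0.5,-0.25,0],"rotation":[0,0,0],"grip":50},{"linear":[-0.5,-0.25,0],"rotation":[0,0,0],"grip":50},{"linear":[-0.5,-0.25,0],"rotation":[0,0,0],"grip":50},{"linear":[-0.5,-0.25,0],"rotation":[0,0,0],"grip":50},{"linear":[-0.5,-0.25,0],"rotation":[0,0,0],"grip":50},{"linear":[-0.5,-0.25,0],"rotation":[0,0,0],"grip":50}]'
python3 - <<'E'
from h import *
v=V("wrist",save="w14");t=V("top",save="t14");s=V("side",save="s14");s.crop(180,120,280,220,6,"c14")
P=v.cloud();Z=P[...,2];m=(Z>70)&(Z<92);m[230:]=0
c=max(cv2.findContours(m.astype(np.uint8),0,2)[0],key=cv2.contourArea);print(c.reshape(-1,2).mean(0),cv2.minEnclosingCircle(v.plane(c.reshape(-1,2),80)[:,:2].astype(np.float32)),np.nanmedian(Z[m]))
E
```

```text
time_s: 22.33
eef_pos: [617.8, 291.3, 20.3]
ee_rot: [0.696, -0.128, 0.695, 0.128]
force: [-0.7, 0.1, -0.7]
grip_width: 0.582
time_s: 23.33
eef_pos: [643.7, 222.2, 169.8]
ee_rot: [0.696, -0.128, 0.695, 0.128]
force: [0.4, -0.2, -0.4]
grip_width: 0.586
[251.78723404  97.85106383] ((617.7797241210938, 291.3735656738281), 13.32196044921875) 80.01490939098724
```

View pics/w14.png

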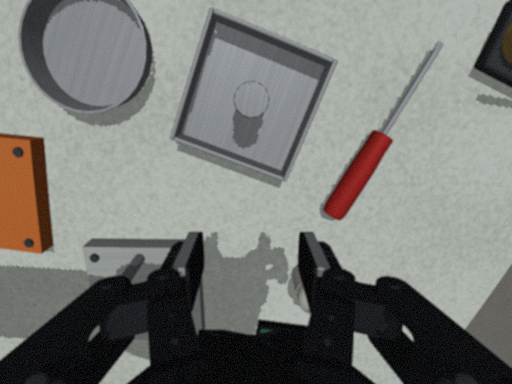

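View pics/c14.png

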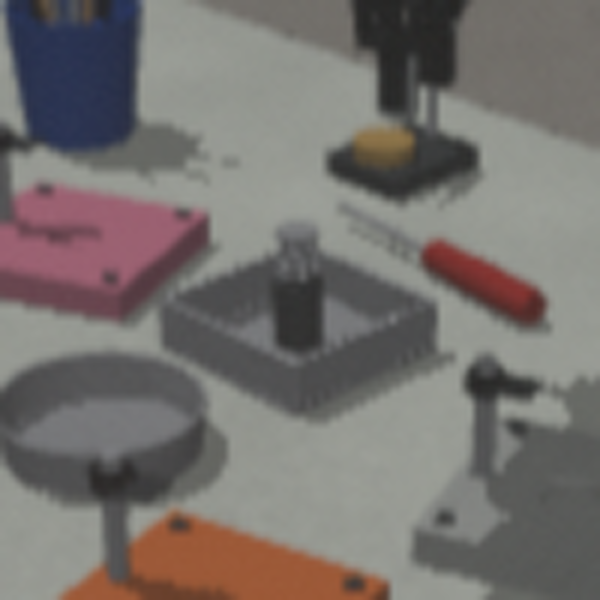

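View pics/t14.png

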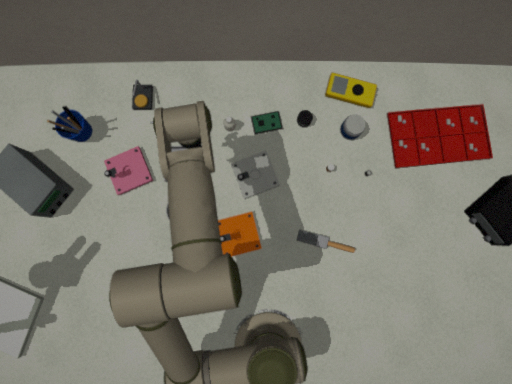

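The unit stands upright in the square box at (618,291), cap top at z=80 (76 mm plus the 4 mm floor). The bystanders are where they were and the robot is clear of everything. Handing in.

```bash
python3 -c "
from rig import finish_job;print(finish_job())"
```

```text
the job is handed in; nothing more can be done
None
```

The spring tested weak, so I stood it upright in the square scrap box and handed the job in at about 23 s. No verdict is reported.

- **Seating:** I stood the unit in the grey tester's seat and let go. The cap then measured 90.0 mm above the bench, exactly 76 mm over the seat floor, and within 0.5 mm of the seat centre.
- **Press:** I held the cap with the shut fingertips for over 2 s at a measured 14.0–14.6 N downwards, just under the 15 N target. The highest total reading was about 15 N, well below 25 N. There was an unplanned sideways force of about 3–4 N, and the fingertips drifted about 2 mm on the cap during the hold.
- **Result:** Under that load the top of the cap stood at about 75 mm, 3–4 mm below the blade at 78.5 mm. That is a rate of about 1 N/mm, and the side camera also showed the cap below the blade. After the press the cap came back to 90 mm.
- **Last checks:** In the scrap box the unit is upright, within about 1 mm of the box's centre, with its cap top at 80.0 mm (76 mm plus the 4 mm floor). The gripper is clear of everything, and the bystanders in view look unmoved in the last top picture.

No check failed or disagreed.

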